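Close a filter housing: keyhole cover over the stud, wing nut down until snug

TASK

Close the grey filter housing with its blue cover: pass the large end of the cover's keyhole down over the wing nut, slide the cover so that the stud stands in the narrow end, and let the cover drop fully home on the rim. Then spin the wing nut down clockwise until it is snug on the cover, so that it really presses, but do not force it. Leave the other things where they are, and let go of everything at the end.

Things in the scene. Friction and masses are not known exactly. Their poses are not given: they have to be found in the camera images.
- housing: Grey box-shaped filter housing fixed to the table, 144 (x) x 100 (y) x 95 mm high, open top, walls 6 mm (opening 132 x 88 mm), foot plate 156 x 112 mm, pipe stub 18 mm long on its -y side. White pleated cartridge inside; a steel stud, 8 mm diameter, stands on the centre line, its top 143 mm above the foot. Origin: centre of the underside; z up, x along the long side.
- housing_seat (a point): Centre of the housing's rim plane, on the stud's axis, 95 mm above the table. When the cover is home its origin lies here (up to 3 mm off sideways) and its x axis is parallel to the housing's x, either way round.
- cover: Loose blue cover plate, 153 (x) x 109 (y) x 5 mm, about 0.16 kg, flat on the table at first, right way up, its origin 3.5 mm up. Origin: centre of the plate's underside. A rubber lip below it, 128 x 84 mm outside and 3.5 mm deep, drops into the housing's opening with 2 mm play all round. It fits the housing either way round. See cover_fin and cover_hole.
- cover_fin (a point): Top centre of the black upright grip fin on the cover, at x = -46 mm, y = 0, z = 35 mm in the cover's frame. The fin is 20 mm long in the cover's x and 10 mm thick in y; it rises 30 mm above the plate. Same axes as the cover.
- cover_hole (a point): Centre of the large end of the cover's keyhole, an octagonal hole 44 mm across, at x = +33 mm in the cover's frame, in the plane of the plate's underside. From it a slot 11 mm wide runs to the narrow end under the nut: it ends 5.5 mm past the cover's origin on the -x side. Same axes as the cover.
- wing_nut: Brass wing nut, captive on the stud. Origin: centre of its underside, on the stud's axis; z up, x along the wings. Base flange 24 mm diameter, 3 mm thick; hub 16 mm diameter up to 8 mm; wings span 35 mm in x, are 9 mm thick in y, reach from 6 to 26 mm up, with a gap of 9 mm between them for the stud. At first its underside is 9 to 11.5 mm above where the seated cover's top will be.
- nut_turn (a joint): Turn of the wing nut, rad, growing clockwise seen from above: that moves it down, 16 mm a full turn. 0: fully backed off, underside 111.5 mm above the table; starts at 0 to 1; meets the seated cover at about 4.5. It turns with a light drag of 0.02 N m and stays where it is left; on the cover the torque climbs steeply, and 0.1 to 0.2 N m above the drag is snug.
- blue_vial: Bystander: vial with green contents and a blue cap, 28 mm diameter, 60 mm high; origin at the centre of its underside.
- shaft_coupling: Bystander: small metal shaft coupling, 20 mm diameter, 25 mm high; origin at the centre of its underside.
- green_flask: Bystander: conical flask with green contents and a stopper, 64 mm diameter, 117 mm high; origin at the centre of its underside.
- glass_beaker: Bystander: glass beaker, 71 mm diameter, 90 mm high; origin at the centre of its underside.

How it is judged:
On the way, in this order (a step that is already met when the one before it is completed fails the run):
1. the cover lies fully home on the rim, with the stud in the narrow end of its keyhole and the wing nut still loose above it (z of cover in the frame of housing_seat between -0.0015 and 0.0015 m and horizontal distance between cover and housing_seat below 0.005 m and angle between cover's own z axis and vertical below 0.03 rad and angle between the x axis of cover and the x axis of housing, either way round below 0.1 rad), for 0.2 s.
2. the wing nut presses on the cover (contact force between wing_nut and cover above 4 N), for 0.2 s.
At the end, for the whole second after the job is handed in: The cover is home on the housing (origin within 1.5 mm in height and 5 mm sideways of the rim centre, level to 0.03 rad, long sides parallel to 0.1 rad), the wing nut presses on it with more than 4 N, and both are at rest (all of step 1 and contact force between wing_nut and cover above 4 N and linear speed of cover below 0.01 m/s and angular speed of wing_nut below 0.1 rad/s); the robot touches nothing.
It fails at once if the wing nut is forced: it presses on the cover with more than 80 N (contact force between wing_nut and cover above 80 N).
It fails at once if a bystander is moved by more than 30 mm (distance of any of blue_vial, shaft_coupling, green_flask, glass_beaker from where it was at the start of the episode above 0.03 m).
It also fails if it takes over 72 s, if anything falls off the work surface, if the arm or the gripper's body presses on something with over 40 N, if the wrist force passes 120 N, or if a joint passes its speed limit or range.

ROBOT

A 7-joint arm with a two-finger parallel gripper is mounted at the origin on a cart in front of the work surface, level with it; the furniture and walls round the work are solid. World frame = base frame: x ahead of the robot, y to its left, z up, the work surface at z = 0. Lengths are in m, angles in rad, forces in N, time in s.
With the tool pointing down it reaches from about 0.425 to 0.925 m from the base axis. Payload 6.8 kg.
Tool frame: the origin (TCP) lies on the centre line of the jaws, within the pads' length; the fingertips stand 19 mm ahead of it and the grasp point (between the pads) is the TCP (manip.finger_overhang is the distance from the TCP to the fingertips, in m); z points along the fingers, y is the line along which they close (so a half turn about z gives the same grasp; the last joint's range is limited). The gripper opens to 88 mm and grips with 3 to 60 N. Pads are 20 mm wide; open, the fingers measure 115 mm over their backs; the gripper's body (75 mm by 178 mm) begins 61 mm behind the grasp point.
Start: joints at [1.107, 0.477, 0.022, 1.555, -0.011, 1.109, -0.083], TCP at [0.235, -0.633, 0.242] pointing down, gripper open.
Joint ranges: [-2.96, 2.96], [-0.34, 2.1], [-1.41, 1.46], [0.24, 2.44], [-1.37, 4.51], [0.17, 1.92], [-2.96, 2.96]. Speed limits (rad/s): [2.39, 2.39, 3.14, 3.14, 3.14, 3.14, 3.14].

INTERFACE

Orientations are given as a rotation vector (axis times angle).
In Python, from cell import manip gives the robot as it stands.
- The arm moves only by the tool jog_arm, never from a script. Its argument "steps" is a list that holds one entry, the list of rows, each a list of 5 numbers: the opening, from 0 (shut) to 1 (fully open), then the shift along the tool's x, y, z in mm, then the turn about the tool's z in rad. A call has 1 to 10 rows; each row is the pose to reach, as a shift and turn from the pose commanded when the call began, along the tool's axes at that moment; what a row does not reach only later rows make up. A row lasts 1/8 s, in which the tool goes at most 62.5 mm and 10.7 degrees, less where a joint would pass 70% of its speed; a pose out of reach is approached as far as the arm can. A call with a gripper value outside its range is refused whole. The fingers move at their own pace and stop on an object; the grip force is fixed at half the most. Time passes only in rows, so rows that repeat a pose let the fingers close. It gives the time, the measured TCP pose, the force, the opening and the grip force at its end, in the units of the state.
- manip.get_obs(): the state, without advancing time (a new reading comes with each control period).
- manip.capture(name): name is "side" or "top" or "wrist"; returns the picture (400x640x3 uint8, blue, green, red); there is no depth.
- manip.camera_info(name): a dict with "fx", "fy", "cx", "cy" (pixels), "xyz" and "attitude" of the camera in the world. Camera axes: x right, y down, z forward; pixel columns grow to the right and rows downward; lengths in m; the calibration is good to about 2 mm. A picture is of the moment at which its call begins: read the wrist's pose just before it. camera_info takes no time and is no camera call; for the wrist camera it gives the pose at the moment of the call.
- manip.finish_job(): hands the job in; it is judged then, once.
The state is a dict: "clock": time; "q": joint angles; "joint_velocities": joint speeds; "effort": joint torques, N m; "ee_pos": TCP position; "tool_rot": TCP orientation; "contact_force": force on the tool from outside, world axes, zero at the start; "moment": the same for the moment, N m; "width": finger opening in m; "gripper_force": force on a finger pad.
Only numpy, scipy, OpenCV 4.12 (cv2) and the standard library are available. Lean on these libraries where they do the work, as an engineer would, in place of code of your own. Each camera call takes 0.05 s, during which the arm holds its last target. There are 200 camera calls.

## Working session

There is one attempt and no reset: what is moved stays moved. The work goes in short steps, Python scripts to look and compute and a tool call to move; the robot and the scene stay as the last step left them, time stands still between calls to the robot, and variables do not carry over. Pictures are saved under pics/ and viewed, at most 10 in all, crops included, and the job is handed in when it is done.

Besides the shell and the picture viewer there is one more tool, called as name([rows], argument=value, ...), one row to a line, values as JSON. jog_arm: Moves the arm, as the interface text tells. Its arguments: {"type":"object","properties":{"steps":{"type":"array","items":{"type":"array","items":{"type":"array","items":{"type":"number"}}}}},"required":["steps"]}

```bash
mkdir -p pics; ls; cat > h.py <<'E'
import numpy as np, cv2
from scipy.spatial.transform import Rotation as R
from cell import manip
E
python3 - <<'E'
from h import *
o=manip.get_obs(); print(o)
for n in ("top","side","wrist"):
    print(n,manip.camera_info(n))
    im=manip.capture(n); cv2.imwrite(f"pics/{n}0.png",im)
E
```

```text
pics
{'clock': 0.0, 'q': array([ 1.1068931 ,  0.47776313,  0.02237406,  1.55642968, -0.0114785 ,
        1.10931158, -0.08313208]), 'joint_velocities': array([ 1.78267767e-03, -3.57624105e-04,  3.35345025e-04, -3.41374851e-04,
       -9.14162589e-05, -2.49334260e-04, -1.07447753e-03]), 'effort': array([-8.95089743e-04, -5.82855034e+01,  1.53401379e+00, -2.72604257e+01,
       -5.44422108e-02,  1.69593893e-02,  1.75702467e-04]), 'ee_pos': array([ 0.23489828, -0.63220884,  0.24071636]), 'tool_rot': array([-3.09032720e+00, -5.55598790e-01,  7.50012109e-04]), 'contact_force': array([ 0.89570586,  0.43302194, -0.01417028]), 'moment': array([0.01078178, 0.05679626, 0.01644034]), 'gripper_force': 0.0, 'width': 0.08800194500878362}
top {'fx': 508.17941220455197, 'fy': 508.17941220455197, 'cx': 315.20336674627475, 'cy': 203.5302420020273, 'xyz': array([-0.68599105, -0.29690212,  1.52823506]), 'attitude': array([-1.88195752,  1.73055571, -0.61606528])}
side {'fx': 436.78981830614134, 'fy': 436.78981830614134, 'cx': 315.5909327109888, 'cy': 193.41430030547775, 'xyz': array([0.1850308 , 0.83300774, 0.99783795]), 'attitude': array([-0.4236735 ,  2.70310622, -1.29536818])}
wrist {'fx': 290.7903321606093, 'fy': 290.7903321606093, 'cx': 320.9873911678239, 'cy': 204.83120341741267, 'xyz': array([ 0.31131503, -0.60399864,  0.38366387]), 'attitude': array([ 2.36603922, -1.64386196, -0.25457555])}
```

View pics/top0.png

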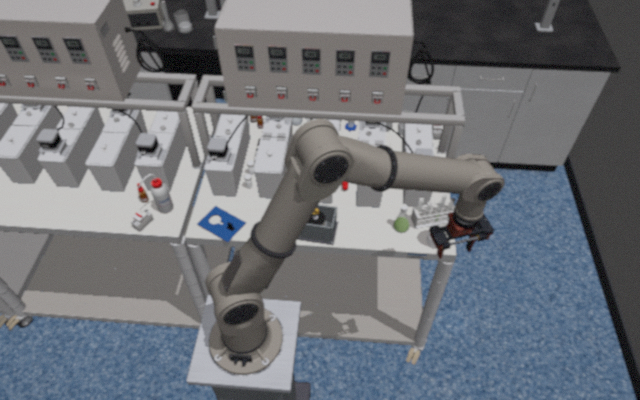

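View pics/side0.png

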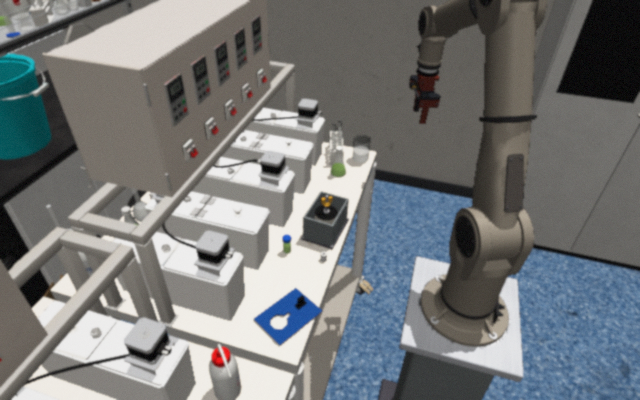

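The top view shows the blue cover at about (220,223) and the housing partly hidden by the arm at (318,222). In the side view the cover is at (288,315) with its fin at (300,301) and hole at (281,322). The housing is at (325,220), the brass nut at (326,202), the vial at (287,243) and the coupling at (323,257).

```bash
cat >> h.py <<'E'
def ray(ci,u,v):
    d=R.from_rotvec(ci["attitude"]).apply([(u-ci["cx"])/ci["fx"],(v-ci["cy"])/ci["fy"],1]); return np.array(ci["xyz"]),d/np.linalg.norm(d)
def onz(ci,u,v,z):
    o,d=ray(ci,u,v); return o+d*(z-o[2])/d[2]
def tri(rs):
    A=sum(np.eye(3)-np.outer(d,d) for o,d in rs); b=sum((np.eye(3)-np.outer(d,d))@o for o,d in rs); return np.linalg.solve(A,b)
def blobs(im,lo,hi,amin=20):
    m=cv2.inRange(cv2.cvtColor(im,cv2.COLOR_BGR2HSV),np.array(lo),np.array(hi))
    c,_=cv2.findContours(m,cv2.RETR_EXTERNAL,cv2.CHAIN_APPROX_NONE)
    return m,sorted([k for k in c if cv2.contourArea(k)>amin],key=cv2.contourArea,reverse=True)
BLUE=((105,150,60),(120,255,255))
E
python3 - <<'E'
from h import *
for n,roi in (("top",(180,190,260,250)),("side",(240,270,335,350))):
    ci=manip.camera_info(n); im=cv2.imread(f"pics/{n}0.png")
    x0,y0,x1,y1=roi; m,c=blobs(im[y0:y1,x0:x1],*BLUE)
    k=cv2.convexHull(c[0])[:,0]+[x0,y0]
    W=np.array([onz(ci,u,v,.0085)[:2] for u,v in k]).astype(np.float32)
    print(n,cv2.contourArea(c[0]),cv2.minAreaRect(W*1000))
s=manip.camera_info("side")
for nm,p,z in (("fin",(300,298),.0385),("hole",(281,322),.0085),("nut",(326,202),.12),("vial",(287,250),0),("coup",(323,261),0),("flask",(338,174),0),("beaker",(361,160),0)): print(nm,onz(s,*p,z))
for p in ((304,242),(332,246),(347,210)): print("hous base",onz(s,*p,0))
for p in ((304,216),(333,222),(347,201),(322,195)): print("hous rim",onz(s,*p,.095))
E
```

```text
top 706.0 ((445.44073486328125, 170.19580078125), (142.840087890625, 97.56298065185547), 60.69312286376953)
side 1624.5 ((448.53564453125, 175.00079345703125), (148.22280883789062, 103.30157470703125), 61.06587219238281)
fin [0.42903164 0.13596879 0.0385    ]
hole [0.45906838 0.20322813 0.0085    ]
nut [ 0.45052944 -0.17822238  0.12      ]
vial [ 5.37220957e-01 -5.36799869e-02 -1.11022302e-16]
coup [ 4.17092462e-01 -4.49180214e-02  1.11022302e-16]
flask [ 0.48992133 -0.492074    0.        ]
beaker [ 4.26690387e-01 -6.13669901e-01 -1.11022302e-16]
hous base [ 4.97874824e-01 -1.03573625e-01 -1.11022302e-16]
hous base [ 0.40811224 -0.11465353  0.        ]
hous base [ 4.05370549e-01 -2.98181371e-01  1.11022302e-16]
hous rim [ 0.50375839 -0.1208905   0.095     ]
hous rim [ 0.41132783 -0.12293484  0.095     ]
hous rim [ 0.39519428 -0.23338471  0.095     ]
hous rim [ 0.48051175 -0.23705776  0.095     ]
```

```bash
python3 - <<'E'
from h import *
im=cv2.imread("pics/side0.png")[140:350,240:390]
cv2.imwrite("pics/s1.png",cv2.resize(im,None,fx=2.8,fy=2.8,interpolation=cv2.INTER_CUBIC))
E
```

```text
(no output)
```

View pics/s1.png

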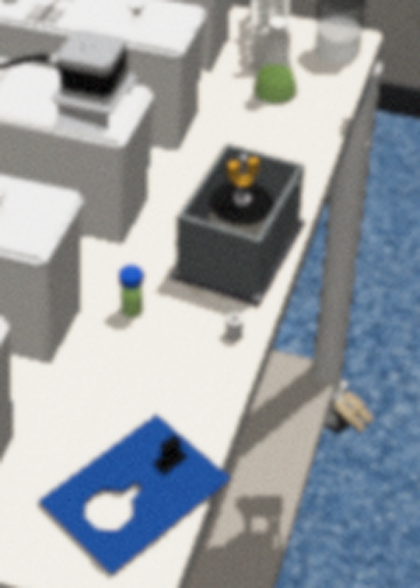

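The crop confirms it: the cover's hole end points to +y and its fin towards the housing, and the nut and stud stand in the open housing. Next I compute a jog that puts the wrist camera over the housing.

```bash
cat >> h.py <<'E'
def goto(x,y,z,deg=None):
    """print jog (mm, rad) from present pose to world pose with tool x axis at deg"""
    o=manip.get_obs(); Rm=R.from_rotvec(o["tool_rot"]); d=Rm.inv().apply(np.array([x,y,z])-o["ee_pos"])*1000
    a=np.degrees(np.arctan2(*Rm.as_matrix()[[1,0],0])); t=0 if deg is None else -np.radians((deg-a+180)%360-180)
    print("at",o["ee_pos"].round(4),"ang",a.round(2),"tilt",np.degrees(np.arccos(-Rm.as_matrix()[2,2])).round(2),"t",o["clock"],"JOG",d.round(1),round(t,3))
E
python3 - <<'E'
from h import *
goto(.415,-.255,.30,63)
ci=manip.camera_info("wrist"); print(R.from_rotvec(ci["attitude"]).as_matrix().round(3))
E
```

```text
at [ 0.2349 -0.6323  0.2409] ang 20.38 tilt 0.08 t 0.15 JOG [ 300.2 -291.1  -58.7] -0.744
[[ 0.349 -0.894 -0.282]
 [-0.937 -0.333 -0.104]
 [-0.001  0.3   -0.954]]
```

jog_arm([
  [[1,37,-36,-40,-0.15],[1,75,-73,-59,-0.3],[1,112,-110,-59,-0.45],[1,150,-145,-59,-0.6],[1,187,-182,-59,-0.744],[1,225,-218,-59,-0.744],[1,262,-255,-59,-0.744],[1,300,-291,-59,-0.744],[1,300,-291,-59,-0.744],[1,300,-291,-59,-0.744]],
])

```text
clock: 1.4
ee_pos: [0.4146, -0.256, 0.3005]
tool_rot: [-2.679, -1.642, 0.001]
contact_force: [-0.4, 0.1, 0.1]
width: 0.0878
gripper_force: 0.0
```

```bash
python3 - <<'E'
from h import *
goto(.38,.07,.30,63)
import json
ci=manip.camera_info("wrist"); im=manip.capture("wrist"); cv2.imwrite("pics/w1.png",im); json.dump({k:np.array(v).tolist() for k,v in ci.items()},open("w1.json","w"))
E
```

```text
at [ 0.4146 -0.256   0.3005] ang 63.01 tilt 0.03 t 1.4 JOG [ 274.7 -178.8    0.4] 0.0
```

View pics/w1.png

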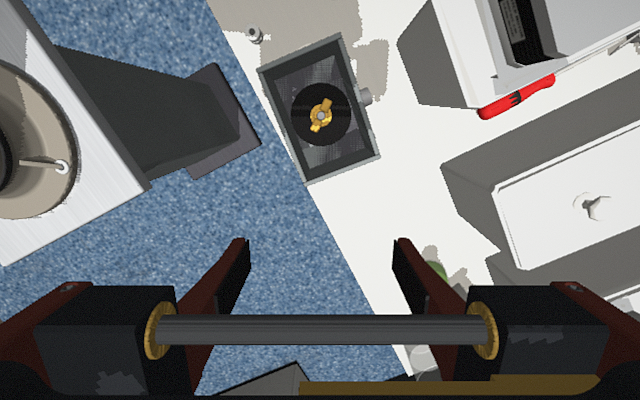

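The wrist view shows the housing tilted, with corners at about (260,70), (340,33), (380,157) and (306,186). The nut and stud are at (321,116), with the wings running from (326,102) to (316,128). The pipe stub is at (365,97), on the world +x side. I'll take a second view after a sideways shift, then look at the cover.

jog_arm([
  [[1,0,50,0,0],[1,0,100,0,0],[1,0,120,0,0],[1,0,120,0,0],[1,0,120,0,0]],
])

```text
clock: 2.08
ee_pos: [0.5207, -0.3105, 0.3003]
tool_rot: [-2.679, -1.639, 0.001]
contact_force: [-0.0, 0.0, -0.5]
width: 0.0881
gripper_force: 0.0
```

```bash
cat >> h.py <<'E'
import json
def snap(n):
    ci=manip.camera_info("wrist"); im=manip.capture("wrist"); cv2.imwrite(f"pics/{n}.png",im); json.dump({k:np.array(v).tolist() for k,v in ci.items()},open(f"{n}.json","w")); return ci,im
def load(n): return json.load(open(f"{n}.json")),cv2.imread(f"pics/{n}.png")
E
python3 - <<'E'
from h import *
snap("w2"); goto(.425,.07,.30,63)
E
```

```text
at [ 0.5207 -0.3103  0.3006] ang 62.94 tilt 0.04 t 2.125 JOG [ 295.1 -258.2    0.6] -0.001
```

jog_arm([
  [[1,45,-40,0,0],[1,90,-80,0,0],[1,130,-115,0,0],[1,175,-155,0,0],[1,215,-190,0,0],[1,260,-230,0,0],[1,295,-258,0,0],[1,295,-258,0,0],[1,295,-258,0,0]],
])

```text
clock: 3.25
ee_pos: [0.4255, 0.069, 0.3008]
tool_rot: [2.678, 1.64, -0.0]
contact_force: [0.1, -0.5, 0.5]
width: 0.0879
gripper_force: 0.0
```

```bash
python3 - <<'E'
from h import *
ci,c=snap("w3"); 
a=cv2.imread("pics/w2.png")
cv2.imwrite("pics/v.png",np.vstack([a[:250],c[:250]]))
E
```

```text
(no output)
```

View pics/v.png

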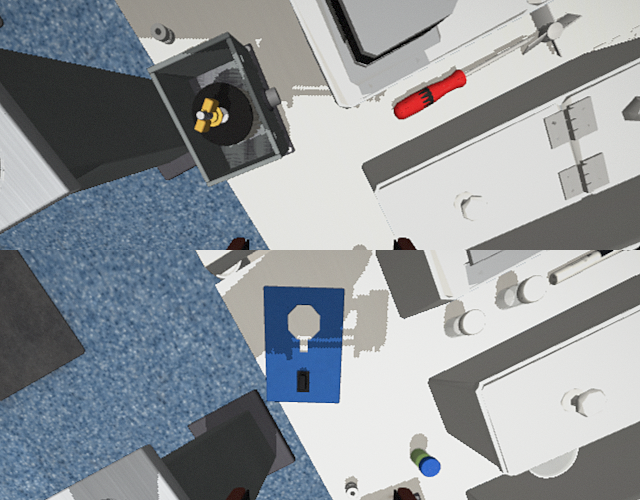

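The top half (w2) shows the housing rim corners at about (150,70), (229,33), (282,150) and (208,185), with the nut at (208,115). The bottom half (w3, +250 rows) shows the cover spanning (264–344, 287–403), the hole at (304,321) and the fin at (303,381).

```bash
python3 - <<'E'
from h import *
ci,im=load("w3"); m,c=blobs(im,*BLUE); k=c[0]; print(cv2.contourArea(k))
W=np.array([onz(ci,*p,.0085)[:2] for p in cv2.convexHull(k)[:,0]+0.0]).astype(np.float32)
print("cover",cv2.minAreaRect(W*1000))
full=np.zeros_like(m); cv2.fillPoly(full,[cv2.convexHull(k)],255); x0,y0,x1,y1=266,40,342,152
hsv=cv2.cvtColor(im,cv2.COLOR_BGR2HSV)
br=((hsv[...,1]<80)&(hsv[...,2]>80)&(full>0)).astype(np.uint8)
br=cv2.morphologyEx(br,cv2.MORPH_OPEN,np.ones((13,13)))
mo=cv2.moments(br,True); u,v=mo["m10"]/mo["m00"],mo["m01"]/mo["m00"]; print("hole",u,v,mo["m00"],onz(ci,u,v,.0085))
dk=((hsv[...,2]<50)&(full>0)).astype(np.uint8); n,l,s,ce=cv2.connectedComponentsWithStats(dk); i=1+np.argmax(s[1:,4]); print("fin blob",s[i],ce[i])
# grey level dump of fin
print(hsv[112:150:2,290:318:2,2])
cs=[]
for n in ("w1","w2"):
    a=load(n)[1]; x=240 if n=="w1" else 130; cs.append(cv2.resize(a[20:200,x:x+160],None,fx=2.5,fy=2.5,interpolation=cv2.INTER_CUBIC))
cv2.imwrite("pics/hs.png",np.hstack(cs))
E
```

```text
8508.0
cover ((448.92816162109375, 172.22059631347656), (150.69491577148438, 106.74219512939453), 61.40574264526367)
hole 303.4448051948052 71.75324675324676 924.0 [0.46512432 0.20150357 0.0085    ]
fin blob [297 121  12  21 228] [302.88157895 131.28508772]
[[171 169 168 169 173 171 172 171 171 170 171 171 168 166]
 [170 169 170 167 168 167 169 172 173 168 171 171 174 172]
 [168 164 170 170 170 171 172 176 176 170 172 172 169 171]
 [170 169 167 168 175 132 107 122 149 175 170 171 174 169]
 [170 171 169 160 101  84  81 103  96 138 171 169 169 168]
 [169 172 174 141  44  31  27  27  35  36 156 167 167 171]
 [171 171 171 145  37  25   9  22  36  39 180 171 169 172]
 [171 168 170 137  33  35  36  35  24  36 180 171 169 168]
 [170 169 172 143  36  37  37  40  23  38 178 172 171 168]
 [170 169 171 146  35  37  40  34  25  38 181 171 171 172]
 [170 172 173 146  29  38  39  40  30  40 162 172 171 170]
 [173 169 174 151  32  39  40  38  23  32 183 172 169 170]
 [169 170 172 145  35  38  41  40  25  41 184 169 170 171]
 [171 169 172 140  35  42  43  36  32  38 182 171 172 172]
 [171 172 170 140  38  36  38  34  37  27 180 170 172 169]
 [173 174 172 164 161 157 158 159 160 149 174 172 171 170]
 [171 177 172 168 171 173 174 173 171 172 173 173 171 170]
 [175 172 171 173 171 176 170 171 169 172 173 170 171 172]
 [172 166 169 172 173 172 172 170 173 174 171 173 171 172]]
```

View pics/hs.png

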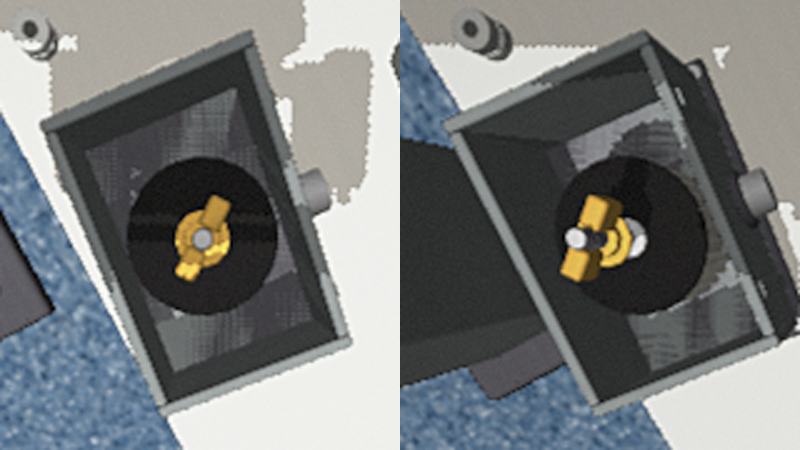

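The crop pair shows the rim's outer corners and the stud top in both views. In crop pixels, w1 has corners (43,127), (250,33), (350,342), (165,411), stud (203,239) and wing tops (218,212) and (187,268). w2, less 400 in x, has corners (48,127), (248,32), (375,341), (197,411), stud (176,238) and wing tops (200,212) and (180,265).

```bash
python3 - <<'E'
from h import *
c1,_=load("w1"); c2,_=load("w2"); c3,_=load("w3"); s=manip.camera_info("side")
A=[(43,127),(250,33),(350,342),(165,411),(203,239),(218,212),(187,268)]
B=[(48,127),(248,32),(375,341),(197,411),(176,238),(200,212),(180,265)]
P=[tri([ray(c1,a[0]/2.5+240,a[1]/2.5+20),ray(c2,b[0]/2.5+130,b[1]/2.5+20)]) for a,b in zip(A,B)]
for n,p in zip(("TL","TR","BR","BL","stud","w+","w-"),P): print(n,p.round(4))
print("rim centre",np.mean(P[:4],0).round(4))
for i,j in ((0,3),(1,2),(0,1),(3,2)): d=P[i]-P[j]; print(np.linalg.norm(d).round(4),np.degrees(np.arctan2(d[1],d[0])).round(2))
for c,q in ((c1,A),(c2,B)):
    off=240 if c is c1 else 130
    Q=np.array([onz(c,a[0]/2.5+off,a[1]/2.5+20,.095)[:2] for a in q[:4]],np.float32); print("z.095",cv2.minAreaRect(Q*1000), onz(c,q[4][0]/2.5+off,q[4][1]/2.5+20,.143))
d=P[5]-P[6]; print("wing ang",np.degrees(np.arctan2(d[1],d[0])))
print("fin tri",tri([ray(c3,303,131.5),ray(s,300.5,298.5)]),"onz",onz(c3,303,131.5,.0385))
E
```

```text
TL [ 0.4082 -0.1108  0.0927]
TR [ 0.5063 -0.1185  0.0889]
BR [ 0.4909 -0.2585  0.0955]
BL [ 0.3965 -0.2484  0.0959]
stud [ 0.4499 -0.1846  0.1429]
w+ [ 0.46   -0.1782  0.1305]
w- [ 0.4387 -0.1917  0.1252]
rim centre [ 0.4505 -0.1841  0.0933]
0.1382 85.17
0.141 83.75
0.0985 175.54
0.095 173.9
z.095 ((449.8055419921875, -184.15603637695312), (139.8061065673828, 97.18318939208984), 84.11162567138672) [ 0.44991197 -0.18461251  0.143     ]
z.095 ((451.5497741699219, -184.96865844726562), (138.95558166503906, 98.45046997070312), 84.54203033447266) [ 0.44997043 -0.1845565   0.143     ]
wing ang 32.30843851178192
fin tri [0.42896203 0.13214529 0.03164194] onz [0.42952275 0.13232334 0.0385    ]
```

```bash
python3 - <<'E'
from h import *
goto(.428,.1322,.031,61.7)
E
```

```text
at [0.4258 0.0686 0.3007] ang 62.9 tilt 0.05 t 3.3 JOG [ 57.8 -27.1 269.6] 0.021
```

jog_arm([
  [[0.6,29,-14,50,0.021],[0.5,58,-27,100,0.021],[0.5,58,-27,150,0.021],[0.5,58,-27,200,0.021],[0.5,58,-27,240,0.021],[0.5,58,-27,262,0.021],[0.5,58,-27,269.5,0.021],[0.5,58,-27,269.5,0.021]],
])

```text
clock: 4.3
ee_pos: [0.4285, 0.1333, 0.0312]
tool_rot: [2.696, 1.612, -0.001]
contact_force: [-0.3, 0.4, -0.3]
width: 0.0438
gripper_force: 0.0
```

jog_arm([
  [[0,0,0,0,0],[0,0,0,0,0],[0,0,0,0,0],[0,0,0,0,0],[0,0,0,0,0]],
])

```text
clock: 4.92
ee_pos: [0.4285, 0.134, 0.0315]
tool_rot: [2.695, 1.613, 0.001]
contact_force: [-1.4, -0.4, 5.9]
width: 0.0101
gripper_force: 30.0
```

jog_arm([
  [[0,0,0,-15,0],[0,0,0,-40,0],[0,0,0,-80,0],[0,0,0,-120,0],[0,0,0,-160,0],[0,0,0,-165,0],[0,0,0,-165,0],[0,0,0,-165,0]],
])

```text
clock: 5.92
ee_pos: [0.4271, 0.1335, 0.1948]
tool_rot: [-2.695, -1.613, 0.004]
contact_force: [-0.9, 0.1, -1.5]
width: 0.0098
gripper_force: 30.0
```

```bash
python3 - <<'E'
from h import *
ci,im=snap("w4"); o=manip.get_obs(); print(o["contact_force"],o["moment"],o["width"]); Rm=R.from_rotvec(o["tool_rot"])
m,c=blobs(im,*BLUE); h=cv2.convexHull(c[0]); 
z=o["ee_pos"][2]-.0275+.005
pts=[Rm.inv().apply(onz(ci,*p,z)-o["ee_pos"])*1000 for p in h[:,0]+0.0]
print("rect in tool",cv2.minAreaRect(np.array(pts)[:,:2].astype(np.float32)), z)
full=np.zeros_like(m); cv2.fillPoly(full,[h],255)
br=cv2.morphologyEx(((m==0)&(full>0)).astype(np.uint8),cv2.MORPH_OPEN,np.ones((21,21)))
n,l,s,ce=cv2.connectedComponentsWithStats(br)
for i in range(1,n): print(s[i],ce[i],Rm.inv().apply(onz(ci,*ce[i],z)-o["ee_pos"])*1000, np.sqrt(s[i,4]/.828)/290.8)
cv2.imwrite("pics/v2.png",im)
T=np.array([.450,-.1845]);a=np.radians(84.4);u=np.array([np.cos(a),np.sin(a)])
goto(*(T-79*u/1000),.19,84.4)
E
```

```text
[ 0.13852812  0.58784371 -0.99337733] [-0.10366506  0.02322804 -0.02858542] 0.009891582152822938
rect in tool ((46.932289123535156, -1.1636314392089844), (144.632568359375, 106.68144226074219), 0.0464937649667263) 0.17232655521136253
[ 282   80   79   83 5433] [321.04693539 120.81041782] [77.78258134 -0.94805491 22.36497367] 0.2785545661488429
[ 291  232   60   54 2837] [320.78322171 260.84349665] [-7.62528492 -1.09361233 22.51589073] 0.20128902549963765
at [0.4272 0.1336 0.1948] ang 61.83 tilt 0.16 t 5.975 JOG [-342.6  200.7    5. ] -0.394
```

View pics/v2.png

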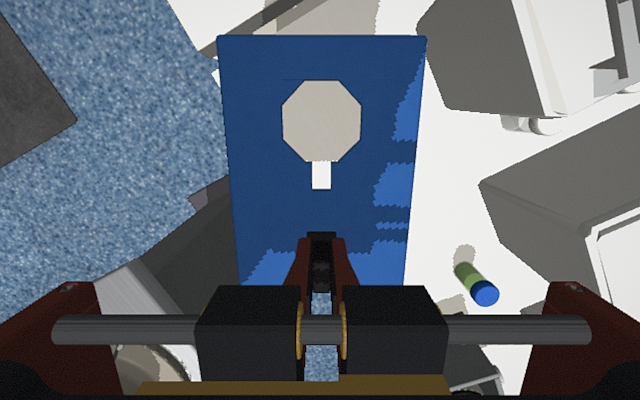

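The held cover looks level, with its far corners at (218,36) and (427,37), the hole centred at (321,121) and the slot end at row 189. I'll work out its droop from the known hole and corner geometry.

```bash
cat >> h.py <<'E'
def coverpose(ci,im,o):
    m,c=blobs(im,*BLUE); m=cv2.morphologyEx(m,cv2.MORPH_CLOSE,np.ones((3,3)))
    g=cv2.GaussianBlur(im[...,1].astype(np.float32)-0.5*0,(0,0),.7)
    cs,_=cv2.findContours(255-m[:200],cv2.RETR_LIST,cv2.CHAIN_APPROX_NONE)
    hole=min(cs,key=lambda k:abs(cv2.contourArea(k)-5500)+200*abs(k[:,0,0].mean()-320))
    hp=cv2.approxPolyDP(hole,3,True)[:,0].astype(np.float32); return hole,hp
E
python3 - <<'E'
from h import *
ci,im=load("w4"); o=manip.get_obs(); hole,hp=coverpose(ci,im,o); print(cv2.contourArea(hole),hp.tolist())
m,c=blobs(im,*BLUE); k=cv2.approxPolyDP(cv2.convexHull(c[0]),4,True)[:,0]; print(k.tolist())
E
```

```text
5836.0 [[304.0, 80.0], [282.0, 104.0], [283.0, 140.0], [304.0, 161.0], [312.0, 163.0], [312.0, 189.0], [330.0, 189.0], [330.0, 163.0], [338.0, 161.0], [359.0, 140.0], [361.0, 105.0], [338.0, 80.0]]
[[217, 36], [426, 38], [402, 285], [239, 284]]
```

```bash
python3 - <<'E'
from h import *
ci,im=load("w4"); o=manip.get_obs()
px=np.array([[304,80],[282,104],[283,140],[304,161],[312,189],[330,189],[338,161],[359.5,140],[361,104.5],[338,80],[216.5,35.5],[427,37]],float)
a=9.11
ob=[(55,a),(33+a,22),(33-a,22),(11,a),(-5.5,5.5),(-5.5,-5.5),(11,-a),(33-a,-22),(33+a,-22),(55,-a),(76.5,54.5),(76.5,-54.5)]
ob=np.array([(x/1e3,y/1e3,.005) for x,y in ob])
K=np.array([[ci["fx"],0,ci["cx"]],[0,ci["fy"],ci["cy"]],[0,0,1]])
ok,rv,t=cv2.solvePnP(ob,px,K,None)
e=cv2.projectPoints(ob,rv,t,K,None)[0][:,0]-px; print(np.abs(e).mean(0),np.abs(e).max())
Rc=R.from_rotvec(ci["attitude"]); Rw=Rc*R.from_rotvec(rv[:,0]); p=Rc.apply(t[:,0])+ci["xyz"]
T=R.from_rotvec(o["tool_rot"]); M=Rw.as_matrix()
print("cover origin in tool",T.inv().apply(p-o["ee_pos"])*1000,"x axis world z",M[2,0],"y axis z",M[2,1],"yaw",np.degrees(np.arctan2(M[1,0],M[0,0])))
h=p+Rw.apply([.033,0,0]); print("hole in tool",T.inv().apply(h-o["ee_pos"])*1000)
E
```

```text
[0.50261345 0.60686024] 1.4368924579262625
cover origin in tool [43.72788857 -0.99761537 31.41866868] x axis world z -0.021213007292187135 y axis z 0.0023406894368534093 yaw 61.559841829618044
hole in tool [76.72128885 -0.84272627 32.06018809]
```

```bash
python3 - <<'E'
from h import *
goto(.4433,-.2617,.195,84.6)
E
```

```text
at [0.4272 0.1336 0.1948] ang 61.83 tilt 0.16 t 5.975 JOG [-340.9  200.9   -0. ] -0.397
```

jog_arm([
  [[0,-30,18,0,-0.05],[0,-68,40,0,-0.1],[0,-110,65,0,-0.15],[0,-155,91,0,-0.2],[0,-200,118,0,-0.26],[0,-245,144,0,-0.32],[0,-285,168,0,-0.36],[0,-320,188,0,-0.39],[0,-341,201,0,-0.397],[0,-341,201,0,-0.397]],
])

```text
clock: 7.22
ee_pos: [0.4434, -0.263, 0.1948]
tool_rot: [-2.326, -2.108, 0.001]
contact_force: [-1.1, 0.5, -2.0]
width: 0.0093
gripper_force: 30.0
```

```bash
python3 - <<'E'
from h import *
goto(.4433,-.2617,.195,84.6)
ci,im=snap("w5"); cv2.imwrite("pics/v3.png",cv2.resize(im[20:220,200:440],None,fx=2.5,fy=2.5,interpolation=cv2.INTER_CUBIC))
o=manip.get_obs();Rm=R.from_rotvec(o["tool_rot"])
hole,hp=coverpose(ci,im,o); print(hp.tolist())
y=blobs(im[:230],(15,120,80),(32,255,255)); print([cv2.boundingRect(k) for k in y[1]])
K=np.array([[ci["fx"],0,ci["cx"]],[0,ci["fy"],ci["cy"]],[0,0,1]])
for z in (.1135,.143):
    c=R.from_rotvec(ci["attitude"]).inv().apply(np.array([.45,-.1845,z])-ci["xyz"]); print("stud px",z,(K@c/c[2])[:2])
E
```

```text
at [ 0.4434 -0.263   0.1948] ang 84.36 tilt 0.13 t 7.225 JOG [ 1.3 -0.2 -0.2] -0.004
[[304.0, 80.0], [282.0, 104.0], [283.0, 139.0], [305.0, 161.0], [312.0, 162.0], [312.0, 188.0], [329.0, 189.0], [330.0, 162.0], [337.0, 161.0], [359.0, 139.0], [361.0, 106.0], [338.0, 80.0]]
[(299, 96, 45, 44)]
stud px 0.1135 [321.39608725 118.36451956]
stud px 0.143 [321.33107697 119.05906615]
```

View pics/v3.png

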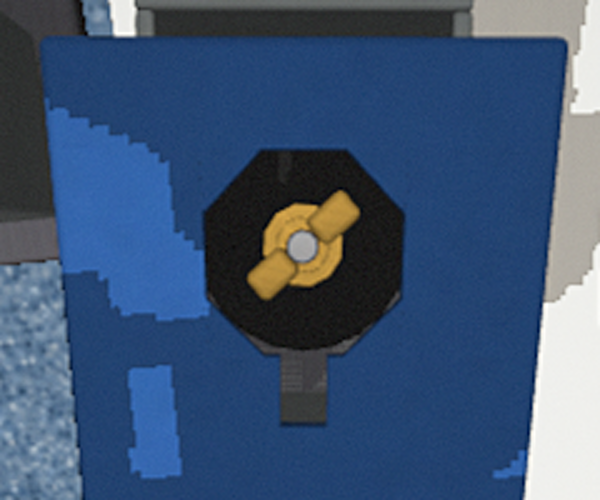

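The stud and nut stand within about 1.5 mm of the centre of the keyhole's large end, at crop (302,246) against a hole centre of (303,252). I'll lower the cover over the nut.

jog_arm([
  [[0,1.3,0,10,-0.004],[0,1.3,0,28,-0.004],[0,1.3,0,46,-0.004],[0,1.3,0,58,-0.004],[0,1.3,0,63,-0.004],[0,1.3,0,63,-0.004],[0,1.3,0,63,-0.004]],
])

```text
clock: 8.15
ee_pos: [0.4448, -0.2604, 0.1336]
tool_rot: [2.32, 2.117, 0.001]
contact_force: [0.2, -0.0, -1.5]
width: 0.0097
gripper_force: 30.0
```

```bash
python3 - <<'E'
from h import *
o=manip.get_obs(); print(o["contact_force"],o["moment"])
goto(.4433+.0033,-.2617+.033,.1315,84.6)
im=manip.capture("side"); cv2.imwrite("pics/v4.png",cv2.resize(im[150:270,270:390],None,fx=5,fy=5,interpolation=cv2.INTER_CUBIC))
E
```

```text
[ 0.24336683 -0.04300231 -1.52639121] [-0.06689913 -0.05096022 -0.0082987 ]
at [ 0.4448 -0.2604  0.1336] ang 84.78 tilt 0.06 t 8.15 JOG [31.8 -1.1  2.1] 0.003
```

View pics/v4.png

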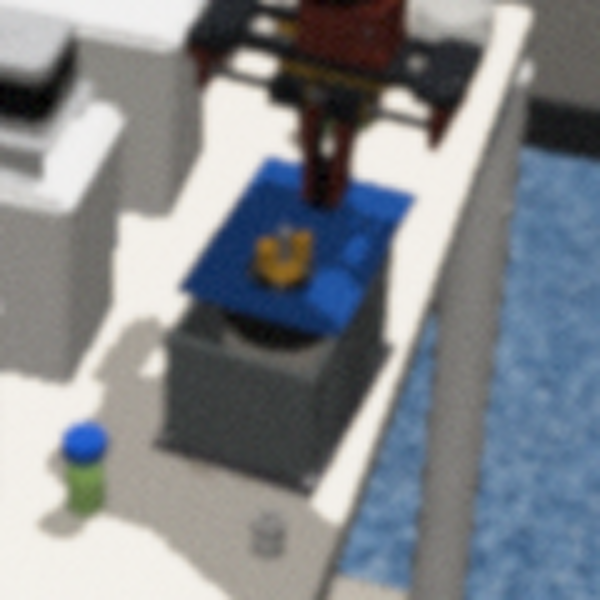

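The cover hangs level just above the rim, with the nut standing through its large hole and no contact. The lateral alignment needs a check in the wrist view before I slide it.

```bash
python3 - <<'E'
from h import *
ci,im=snap("w6"); o=manip.get_obs()
hole,hp=coverpose(ci,im,o); print(hp.tolist(), cv2.boundingRect(hole))
m,k=blobs(im[:230],(15,120,80),(32,255,255)); print([cv2.boundingRect(q) for q in k], cv2.minAreaRect(k[0]))
Rm=R.from_rotvec(o["tool_rot"]);p=Rm.inv().apply(np.array([.45,-.1845,.143])-o["ee_pos"])*1000; print("stud in tool",p,o["ee_pos"])
K=np.array([[ci["fx"],0,ci["cx"]],[0,ci["fy"],ci["cy"]],[0,0,1]])
for z in (.1135,.143):
    c=R.from_rotvec(ci["attitude"]).inv().apply(np.array([.45,-.1845,z])-ci["xyz"]); print("stud px",z,(K@c/c[2])[:2])
g=cv2.cvtColor(im,cv2.COLOR_BGR2HSV); mm=((g[...,1]<40)&(g[...,2]>90)).astype(np.uint8)[90:150,290:350]
n,l,s,ce=cv2.connectedComponentsWithStats(mm); print([(s[i].tolist(),(ce[i]+[290,90]).tolist()) for i in range(1,n) if s[i,4]>25])
E
```

```text
[[304.0, 80.0], [282.0, 104.0], [283.0, 139.0], [295.0, 154.0], [312.0, 162.0], [312.0, 188.0], [329.0, 189.0], [330.0, 162.0], [337.0, 161.0], [359.0, 139.0], [361.0, 105.0], [338.0, 80.0]] (282, 80, 80, 110)
[(288, 95, 64, 61)] ((319.1000061035156, 124.29998779296875), (43.37971496582031, 72.89581298828125), 26.56505012512207)
stud in tool [76.1069636  -1.62381969 -9.32267833] [ 0.44469986 -0.26044475  0.13371976]
stud px 0.1135 [320.19732882 125.2230201 ]
stud px 0.143 [320.03862336 127.81934293]
[([21, 28, 17, 18, 248], [319.0846774193548, 126.54838709677419])]
```

jog_arm([
  [[0,0,-0.9,4,0],[0,0,-0.9,4.5,0],[0,4,-0.9,4.5,0],[0,9,-0.9,4.5,0],[0,14,-0.9,4.5,0],[0,18,-0.9,4.5,0],[0,18,-0.9,4.5,0]],
])

```text
clock: 9.12
ee_pos: [0.4452, -0.2418, 0.1287]
tool_rot: [2.319, 2.119, 0.0]
contact_force: [0.4, 0.2, -1.7]
width: 0.0099
gripper_force: 30.0
```

jog_arm([
  [[0,4,0,0,0],[0,8,0,0,0],[0,12,0,0,0],[0,14.5,0,0,0],[0,14.5,0,0,0],[0,14.5,0,0,0]],
])

```text
clock: 9.88
ee_pos: [0.4464, -0.2279, 0.1287]
tool_rot: [2.32, 2.118, -0.0]
contact_force: [0.2, 1.1, -1.5]
width: 0.0098
gripper_force: 30.0
```

```bash
python3 - <<'E'
from h import *
o=manip.get_obs(); print(o["contact_force"],o["moment"])
goto(.4433+.0033,-.2617+.033,.1315,84.6)
ci,im=snap("w7"); cv2.imwrite("pics/v5.png",im[:300,120:520])
E
```

```text
[ 0.19325032  1.10321395 -1.48608215] [-0.07206988 -0.11243546 -0.00047787]
at [ 0.4464 -0.2279  0.1287] ang 84.78 tilt 0.01 t 9.875 JOG [-0.8  0.3 -2.8] 0.003
```

View pics/v5.png

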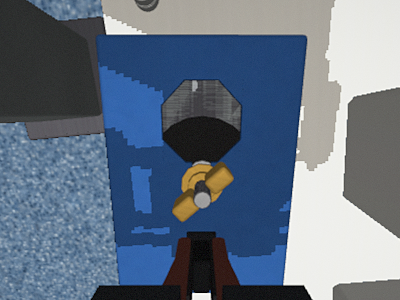

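The stud now stands in the slot under the nut, at crop (202,199), with almost no side force. I'll lower the cover onto the rim.

jog_arm([
  [[0,0,0,2,0],[0,0,0,4,0],[0,0,0,5,0],[0,0,0,6,0],[0,0,0,6,0]],
])

```text
clock: 10.55
ee_pos: [0.4463, -0.2278, 0.123]
tool_rot: [-2.32, -2.118, 0.001]
contact_force: [-2.4, 1.6, 4.6]
width: 0.0095
gripper_force: 30.0
```

jog_arm([
  [[0.35,0,0,0,0],[0.4,0,0,0,0],[0.4,0,0,-2,0],[0.4,0,0,-20,0],[0.4,0,0,-60,0],[0.5,-40,0,-100,0],[0.5,-80,0,-140,0],[0.5,-80,0,-170,0],[0.5,-80,0,-170,0]],
])

```text
clock: 11.68
ee_pos: [0.4404, -0.3083, 0.2962]
tool_rot: [2.317, 2.113, 0.003]
contact_force: [0.4, 0.1, -0.5]
width: 0.0437
gripper_force: 0.0
```

```bash
python3 - <<'E'
from h import *
goto(.45,-.1845,.2,84.6)
ci,im=snap("w8"); cv2.imwrite("pics/v6.png",cv2.resize(im[:240,180:460],None,fx=2.5,fy=2.5,interpolation=cv2.INTER_CUBIC))
m,c=blobs(im,*BLUE); h=cv2.convexHull(c[0]); k=cv2.approxPolyDP(h,4,True)[:,0]; print(k.tolist())
W=np.array([onz(ci,*p,.1)[:2] for p in h[:,0]+0.]).astype(np.float32); print(cv2.minAreaRect(W*1000))
E
```

```text
at [ 0.4404 -0.3083  0.2962] ang 84.74 tilt 0.34 t 11.675 JOG [124.4  -2.3  95.9] 0.002
[[371, 0], [365, 142], [273, 143], [265, 1]]
((448.3926086425781, -188.85342407226562), (140.43258666992188, 107.12307739257812), 84.79959106445312)
```

View pics/v6.png

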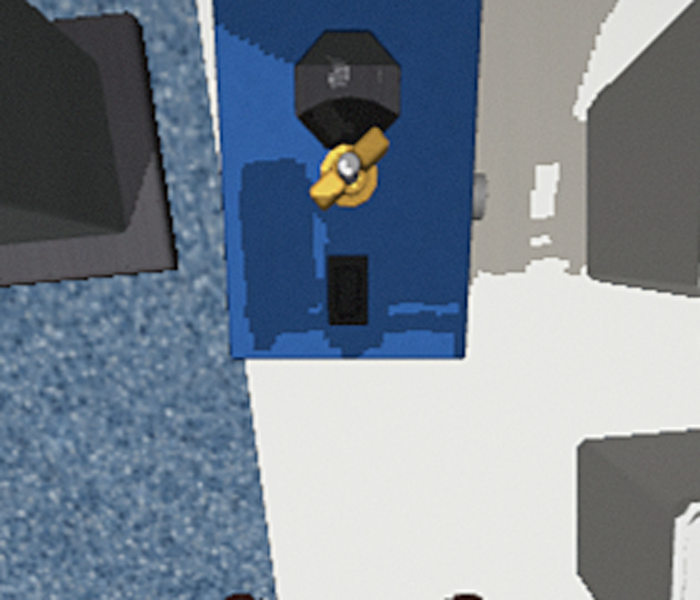

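The cover lies on the housing with the nut at crop (348,165), the fin at (348,290) and the stub to the right. Its near edge and yaw of 84.8° both fit home. Next I need the wing direction and the wrist-joint budget for turning the nut.

```bash
python3 - <<'E'
from h import *
for n,a,b,off in (("w5",(274,277),(333,213),(200,20)),("w8",(328,188),(369,148),(180,0)),("w1",(187,268),(218,212),(240,20)),("w2",(180,265),(200,212),(130,20))):
    ci,_=load(n); p,q=[onz(ci,t[0]/2.5+off[0],t[1]/2.5+off[1],.1355) for t in (a,b)]; d=q-p; print(n,np.degrees(np.arctan2(d[1],d[0])).round(1),np.linalg.norm(d).round(4),((p+q)/2).round(4))
for n,off in (("w5",0),("w8",0)):
    ci,im=load(n); m,k=blobs(im[:230],(15,120,80),(32,255,255)); print(n,[cv2.contourArea(q) for q in k])
    W=np.array([onz(ci,*p,.13)[:2] for p in cv2.convexHull(k[0])[:,0]+0.]).astype(np.float32); print(cv2.minAreaRect(W*1000))
print(manip.get_obs()["q"].round(3))
goto(.45,-.1845,.2,None)
E
```

```text
w5 40.5 0.0227 [ 0.45   -0.184   0.1355]
w8 36.4 0.0209 [ 0.4496 -0.1849  0.1355]
w1 33.0 0.0251 [ 0.4494 -0.185   0.1355]
w2 35.7 0.0231 [ 0.4521 -0.1861  0.1355]
w5 [1069.0]
((449.4776611328125, -184.0446319580078), (34.15495681762695, 22.11570167541504), 61.986732482910156)
w8 [540.0]
((450.6612854003906, -184.27279663085938), (34.542259216308594, 21.36250114440918), 57.66535949707031)
[ 0.907  0.237 -0.486  1.799  0.122  1.133  0.29 ]
at [ 0.4396 -0.3075  0.2944] ang 84.79 tilt 0.17 t 11.725 JOG [123.6  -1.1  94.2] 0
```

jog_arm([
  [[0.4,20,0,10,-0.17],[0.4,45,0,20,-0.34],[0.4,70,0,30,-0.51],[0.4,100,0,50,-0.68],[0.4,123.6,-1.1,70,-0.85],[0.4,123.6,-1.1,90,-1.02],[0.4,123.6,-1.1,94,-1.19],[0.4,123.6,-1.1,94,-1.36],[0.4,123.6,-1.1,94,-1.53],[0.4,123.6,-1.1,94,-1.7]],
])

```text
clock: 12.98
ee_pos: [0.4484, -0.1834, 0.1978]
tool_rot: [0.071, -3.139, -0.001]
contact_force: [-0.2, 0.1, 0.1]
width: 0.0353
gripper_force: 0.0
```

```bash
python3 - <<'E'
from h import *
print(manip.get_obs()["q"].round(3))
goto(.45,-.1845,.135,-143)
E
```

```text
[ 0.965  0.323 -0.829  2.002  0.293  0.941  1.603]
at [ 0.4484 -0.1834  0.1978] ang -177.41 tilt 0.12 t 12.975 JOG [-1.7 -1.2 62.8] -0.601
```

jog_arm([
  [[0.4,-1.7,-1.2,0,-0.17],[0.4,-1.7,-1.2,0,-0.34],[0.4,-1.7,-1.2,0,-0.51],[0.4,-1.7,-1.2,0,-0.6],[0.4,-1.7,-1.2,20,-0.6],[0.4,-1.7,-1.2,40,-0.6],[0.4,-1.7,-1.2,55,-0.6],[0.4,-1.7,-1.2,61,-0.6],[0.4,-1.7,-1.2,62,-0.6],[0.4,-1.7,-1.2,62,-0.6]],
])

```text
clock: 14.22
ee_pos: [0.4514, -0.1854, 0.137]
tool_rot: [-0.985, 2.982, -0.001]
contact_force: [0.1, -0.6, 0.1]
width: 0.0351
gripper_force: 0.0
```

```bash
python3 - <<'E'
from h import *
o=manip.get_obs();print(o["q"].round(3),o["moment"],o["contact_force"])
goto(.45,-.1845,.136,-143)
E
```

```text
[ 0.99   0.451 -0.888  2.047  0.466  0.854  2.044] [ 0.0643676  -0.14692343  0.02007047] [ 0.13949223 -0.63500143  0.10077036]
at [ 0.4514 -0.1854  0.137 ] ang -143.44 tilt 0.04 t 14.225 JOG [0.6 1.6 1. ] -0.008
```

Close on the wings, with small centring.

jog_arm([
  [[0.4,0.6,1.3,0.5,0],[0.2,0.6,1.3,0.5,0],[0,0.6,1.3,0.5,0],[0,0.6,1.3,0.5,0],[0,0.6,1.3,0.5,0],[0,0.6,1.3,0.5,0]],
])

```text
clock: 14.98
ee_pos: [0.4499, -0.1845, 0.1366]
tool_rot: [0.986, -2.983, 0.0]
contact_force: [-1.4, 0.5, 5.9]
width: 0.0086
gripper_force: 34.1
```

```bash
cat > st.py <<'E'
from h import *
o=manip.get_obs();print(o["q"].round(3),"M",o["moment"].round(3),"F",o["contact_force"].round(2),"w",o["width"].round(4),o["gripper_force"])
goto(.45,-.1845,.136,-143)
E
python3 st.py
```

```text
Traceback (most recent call last):
  File "st.py", line 2, in <module>
    o=manip.get_obs();print(o["q"].round(3),"M",o["moment"].round(3),"F",o["contact_force"].round(2),"w",o["width"].round(4),o["gripper_force"])
                                                                                                         ^^^^^^^^^^^^^^^^
AttributeError: 'float' object has no attribute 'round'
```

jog_arm([
  [[0,0,0,0.25,0.1],[0,0,0,0.6,0.25],[0,0,0,1.0,0.4],[0,0,0,1.5,0.6],[0,0,0,2.0,0.8],[0,0,0,2.5,1.0],[0,0,0,2.5,1.0]],
])

```text
clock: 15.85
ee_pos: [0.4497, -0.1832, 0.134]
tool_rot: [-0.568, -3.089, -0.001]
contact_force: [-1.9, 4.9, 4.9]
width: 0.009
gripper_force: 34.1
```

```bash
sed -i 's/o\["width"\].round(4)/o["width"]/' st.py; python3 st.py
```

```text
[ 0.81   0.386 -0.658  2.063  0.328  0.795  1.162] M [0.981 0.41  0.021] F [-1.88  4.94  4.86] w 0.008962428648971309 34.13091737776995
at [ 0.4497 -0.1832  0.134 ] ang 159.18 tilt 0.06 t 15.85 JOG [-0.8 -1.1 -2. ] -1.009
```

jog_arm([
  [[0,0,0,0.5,0.18],[0,0,0,0.9,0.36],[0,0,0,1.4,0.54],[0,0,0,1.8,0.72],[0,0,0,2.3,0.9],[0,0,0,2.75,1.08],[0,0,0,3.2,1.26],[0,0,0,3.8,1.5],[0,0,0,3.8,1.5],[0,0,0,3.8,1.5]],
])

```text
clock: 17.1
ee_pos: [0.4512, -0.1825, 0.1303]
tool_rot: [-2.518, -1.878, -0.005]
contact_force: [1.5, 6.0, 1.5]
width: 0.0089
gripper_force: 33.9
```

```bash
python3 st.py
```

```text
[ 0.539  0.339 -0.332  2.082  0.158  0.742 -0.182] M [ 1.255 -0.5   -0.009] F [1.51 6.02 1.54] w 0.008851510333977746 33.94522201269865
at [ 0.4512 -0.1825  0.1303] ang 73.41 tilt 0.17 t 17.1 JOG [-2.3 -0.6 -5.7] -2.506
```

jog_arm([
  [[0,0,0,0.5,0.18],[0,0,0,0.9,0.36],[0,0,0,1.4,0.54],[0,0,0,1.8,0.7],[0,0,0,2.2,0.85],[0,0,0,2.2,0.85],[0,0,0,2.2,0.85]],
])

```text
clock: 17.98
ee_pos: [0.4521, -0.1832, 0.1282]
tool_rot: [-3.069, -0.673, -0.006]
contact_force: [5.0, 3.2, -1.9]
width: 0.0088
gripper_force: 33.8
```

```bash
python3 st.py
```

```text
[ 0.386  0.329 -0.151  2.092  0.071  0.722 -0.949] M [ 0.898 -1.043 -0.038] F [ 5.02  3.18 -1.87] w 0.008773699889326855 33.843907825648785
at [ 0.4521 -0.1832  0.1282] ang 24.73 tilt 0.24 t 17.975 JOG [-2.4  0.3 -7.8] 2.927
```

jog_arm([
  [[0,0,0,0.6,0.15],[0,0,0,1.1,0.3],[0,0,0,1.1,0.3]],
])

```text
clock: 18.35
ee_pos: [0.4522, -0.1836, 0.1274]
tool_rot: [-3.135, -0.207, -0.007]
contact_force: [4.8, 4.0, 1.6]
width: 0.0087
gripper_force: 34.0
```

```bash
python3 st.py
```

```text
[ 0.332  0.327 -0.086  2.096  0.04   0.716 -1.219] M [ 0.814 -0.995 -0.004] F [4.78 4.05 1.58] w 0.008749689218296677 33.99997215718031
at [ 0.4522 -0.1836  0.1274] ang 7.55 tilt 0.24 t 18.35 JOG [-2.2  0.6 -8.7] 2.628
```

jog_arm([
  [[0,0,0,0.25,0.1],[0,0,0,0.5,0.2],[0,0,0,0.5,0.2]],
])

```text
clock: 18.73
ee_pos: [0.4522, -0.1839, 0.1273]
tool_rot: [-3.14, 0.106, -0.007]
contact_force: [3.5, 3.4, 5.7]
width: 0.0086
gripper_force: 34.3
```

```bash
python3 st.py
```

```text
[ 0.296  0.326 -0.044  2.099  0.02   0.713 -1.398] M [ 0.865 -0.678  0.007] F [3.47 3.42 5.71] w 0.008563007633345497 34.27574671804905
at [ 0.4522 -0.1839  0.1273] ang -3.86 tilt 0.25 t 18.725 JOG [-2.1  0.8 -8.8] 2.428
```

jog_arm([
  [[0,0,0,0.2,0.1],[0,0,0,0.2,0.1]],
])

```text
clock: 18.98
ee_pos: [0.4522, -0.184, 0.1272]
tool_rot: [-3.13, 0.262, -0.007]
contact_force: [2.6, 1.9, 8.0]
width: 0.0088
gripper_force: 34.4
```

```bash
python3 st.py
```

```text
[ 0.278  0.325 -0.022  2.1    0.009  0.712 -1.488] M [ 0.729 -0.49   0.08 ] F [2.56 1.94 8.  ] w 0.008786124764805506 34.3643144890666
at [ 0.4522 -0.184   0.1272] ang -9.58 tilt 0.26 t 18.975 JOG [-2.   0.9 -8.8] 2.329
```

jog_arm([
  [[0,0,0,0,0.04],[0,0,0,0,0.04]],
])

```text
clock: 19.23
ee_pos: [0.4522, -0.184, 0.1272]
tool_rot: [-3.125, 0.323, -0.007]
contact_force: [3.1, 2.9, 7.4]
width: 0.0083
gripper_force: 34.3
```

```bash
python3 st.py
```

```text
[ 0.271  0.325 -0.014  2.1    0.005  0.712 -1.523] M [ 0.753 -0.537  0.285] F [3.1  2.85 7.43] w 0.008299893378613829 34.34551555663347
at [ 0.4522 -0.184   0.1272] ang -11.82 tilt 0.26 t 19.225 JOG [-2.1  0.9 -8.8] 2.29
```

jog_arm([
  [[0,0,0,0,-0.015],[0,0,0,0,-0.015]],
])

```text
clock: 19.48
ee_pos: [0.4522, -0.184, 0.1272]
tool_rot: [-3.127, 0.3, -0.007]
contact_force: [2.5, 3.3, 7.4]
width: 0.0087
gripper_force: 34.4
```

```bash
python3 st.py
```

```text
[ 0.274  0.325 -0.017  2.1    0.007  0.712 -1.51 ] M [ 0.804 -0.506  0.066] F [2.45 3.26 7.42] w 0.008669019781328571 34.36417132616043
at [ 0.4522 -0.184   0.1272] ang -10.97 tilt 0.26 t 19.475 JOG [-2.   0.9 -8.8] 2.304
```

jog_arm([
  [[0,0,0,0,0.008],[0,0,0,0,0.008]],
])

```text
clock: 19.73
ee_pos: [0.4522, -0.184, 0.1272]
tool_rot: [-3.126, 0.313, -0.007]
contact_force: [3.1, 3.0, 6.7]
width: 0.0087
gripper_force: 34.4
```

```bash
python3 st.py
```

```text
[ 0.272  0.325 -0.015  2.1    0.006  0.712 -1.517] M [ 0.787 -0.512  0.167] F [3.1  3.01 6.72] w 0.008691871605667296 34.355761371552944
at [ 0.4522 -0.184   0.1272] ang -11.42 tilt 0.26 t 19.725 JOG [-2.   0.9 -8.8] 2.296
```

jog_arm([
  [[0.25,0,0,0,0],[0.25,0,0,0,0],[0.25,0,0,-5,0],[0.25,0,0,-30,0],[0.25,0,0,-70,0],[0.25,0,0,-110,0],[0.25,0,0,-110,0]],
])

```text
clock: 20.6
ee_pos: [0.4513, -0.1851, 0.2387]
tool_rot: [3.125, -0.318, 0.009]
contact_force: [0.3, 0.1, 0.2]
width: 0.0219
gripper_force: 0.0
```

```bash
python3 st.py; python3 - <<'E'
from h import *
ci,im=snap("w9"); s=manip.capture("side"); b=cv2.resize(s[150:270,270:390],(400,400),interpolation=cv2.INTER_CUBIC)
cv2.imwrite("pics/v7.png",np.hstack([b,im[:,120:520]]))
E
```

```text
[ 0.269  0.17  -0.009  1.998  0.002  0.968 -1.514] M [ 0.032 -0.037 -0.002] F [0.3  0.12 0.19] w 0.02189986011475376 0.0
at [ 0.4513 -0.1851  0.2387] ang -11.61 tilt 0.32 t 20.6 JOG [ -1.9  -0.4 102.7] 2.293
```

View pics/v7.png

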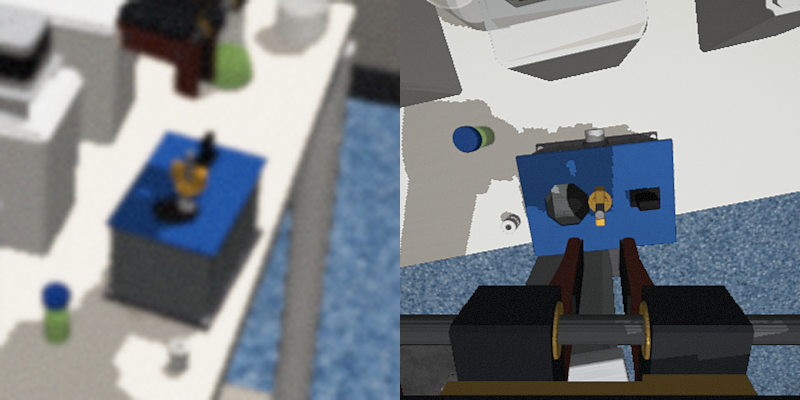

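The cover lies flush, the nut is down on it, and the vial and coupling are undisturbed. I have now viewed 12 pictures against the limit of 10, so I'll view no more. I'll re-grip once to feel whether the nut kept its torque.

jog_arm([
  [[0.25,0,0,40,0],[0.25,0,0,80,0],[0.25,0,0,100,0],[0.25,0,0,108,0],[0.25,0,0,109,0],[0,0,0,109,0],[0,0,0,109,0],[0,0,0,109,0],[0,0,0,109,0]],
])

```text
clock: 21.82
ee_pos: [0.4505, -0.1837, 0.1275]
tool_rot: [-3.125, 0.317, -0.002]
contact_force: [0.7, 5.7, 3.4]
width: 0.0089
gripper_force: 30.0
```

```bash
python3 st.py
```

```text
[ 0.271  0.324 -0.014  2.102  0.005  0.715 -1.518] M [ 1.293 -0.123  0.095] F [0.74 5.73 3.43] w 0.00887564038884616 30.000645965337753
at [ 0.4505 -0.1837  0.1275] ang -11.58 tilt 0.09 t 21.825 JOG [-0.3  0.9 -8.5] 2.294
```

jog_arm([
  [[0,0,0,0,0.01],[0,0,0,0,0.01]],
])

```text
clock: 22.08
ee_pos: [0.4505, -0.1837, 0.1275]
tool_rot: [-3.123, 0.332, -0.002]
contact_force: [0.6, 5.7, 3.5]
width: 0.0086
gripper_force: 30.0
```

```bash
python3 st.py
```

```text
[ 0.269  0.324 -0.012  2.102  0.004  0.715 -1.527] M [ 1.254 -0.109  0.291] F [0.63 5.68 3.46] w 0.008613580151738727 30.000592321157455
at [ 0.4505 -0.1837  0.1275] ang -12.13 tilt 0.09 t 22.075 JOG [-0.3  0.9 -8.5] 2.284
```

The torque is there again at the same angle, so the nut kept its seat. I'll ease slightly, then release.

jog_arm([
  [[0,0,0,0,-0.004],[0,0,0,0,-0.004]],
])

```text
clock: 22.32
ee_pos: [0.4505, -0.1837, 0.1275]
tool_rot: [-3.124, 0.326, -0.002]
contact_force: [0.9, 6.2, 3.2]
width: 0.0088
gripper_force: 30.0
```

```bash
python3 st.py
```

```text
[ 0.27   0.324 -0.013  2.102  0.005  0.715 -1.524] M [ 1.277 -0.07   0.196] F [0.88 6.18 3.19] w 0.008784310706444143 30.000515654683113
at [ 0.4505 -0.1837  0.1275] ang -11.9 tilt 0.09 t 22.325 JOG [-0.3  0.9 -8.5] 2.288
```

jog_arm([
  [[0.25,0,0,0,0],[0.25,0,0,0,0],[0.25,0,0,-5,0],[0.25,0,0,-30,0],[0.25,0,0,-70,0],[0.25,0,0,-110,0],[0.25,0,0,-110,0],[0.25,0,0,-110,0]],
])

```text
clock: 23.32
ee_pos: [0.4493, -0.1848, 0.2365]
tool_rot: [3.124, -0.328, -0.001]
contact_force: [0.3, -0.1, 0.3]
width: 0.0219
gripper_force: 0.0
```

```bash
python3 - <<'E'
from h import *
o=manip.get_obs(); print(o["ee_pos"],o["contact_force"]); print(manip.finish_job())
E
```

```text
[ 0.44925301 -0.18476314  0.23645566] [ 0.27002367 -0.06304721  0.30375796]
the job is handed in; nothing more can be done
None
```

The job is handed in at about 23 s, with no verdict returned: the cover is home on the rim, the wing nut was last read at 0.196 N m after a brief 0.29 N m peak, and everything is released, but I viewed 12 pictures, over the limit of 10.

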